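Fetch the crucible from behind the reagent bottles

ROBOT

A 6-joint arm with a two-finger parallel gripper is mounted at the origin on a cart in front of the work surface, level with it; the furniture and walls round the work are solid. World frame = base frame: x ahead of the robot, y to its left, z up, the work surface at z = 0. Lengths are in m, angles in degrees, forces in N, time in s.
With the tool pointing down it reaches from about 0.3 to 0.85 m from the base axis. Payload 4.2 kg.
Tool frame: the origin (TCP) lies midway between the tips of the shut fingers; the grasp point (between the pads) lies 19 mm behind it; z points along the fingers, y is the line along which they close (so a half turn about z gives the same grasp; the last joint's range is limited). The gripper opens to 91 mm and grips with 3 to 60 N. Pads are 32 mm wide; open, the fingers measure 118 mm over their backs; the gripper's body (76 mm by 178 mm) begins 60 mm behind the grasp point.
Start: joints at [75, 18.312, 89.639, -0, 72.044, -1.146], TCP at [0.138, 0.558, 0.214] pointing down, gripper open.
Joint ranges: [-177.97, 177.97], [-48.28, 115.42], [12.27, 149.76], [-77.06, 257.06], [2.81, 150.46], [-146.56, 146.56]. Speed limits (degrees/s): [147.25, 147.25, 180, 180, 180, 180].

INTERFACE

Orientations are given as [roll, pitch, yaw] about the fixed x, y, z axes, in that order (R = Rz(yaw) Ry(pitch) Rx(roll)).
In Python, from bench import manip gives the robot as it stands. The module is installed in compiled form; this text tells all that it offers.
- The arm moves only by the tool step_arm, never from a script. Its argument "plan" is text: rows parted by semicolons, each of 5 numbers parted by spaces: the gripper command: -1 is shut, 1 is fully open, values between are in proportion, then the shift along the world's x, y, z in mm, then the turn about the world's z in rad. A call has 1 to 12 rows; each row shifts and turns the commanded pose from where the row before left it; what a row does not reach is not made up. A row lasts 1/12 s, in which the tool goes at most 41.7 mm and 7.16 degrees, less where a joint would pass 70% of its speed; a pose out of reach is approached as far as the arm can. A call with a gripper value outside its range is refused whole. The fingers move at their own pace and stop on an object; "force" is the grip in N (left out, the last holds). Time passes only in rows, so rows that do not move let the fingers close. It gives the time, the measured TCP pose, the force, the opening and the grip force at its end, in the units of the state.
- manip.get_obs(): the state, without advancing time (a new reading comes with each control period).
- manip.capture(name): name is "scene" or "top"; returns a dict with "img" (420x560x3 uint8, red, green, blue), "depth" (420x560 float32, m along the optical axis (not along the pixel's ray), 0 where there is no reading), "fx", "fy", "cx", "cy" (pixels), "distortion" ([k1, k2, p1, p2, k3] as OpenCV has them; the pictures are not rectified), "rvec" (rotation vector, rad) and "tvec" (3), from world to camera coordinates, as OpenCV has them. Camera axes: x right, y down, z forward; pixel columns grow to the right and rows downward; lengths in m; the calibration is good to about 2 mm. A picture is of the moment at which its call begins.
- manip.hand_in(): hands the job in; it is judged then, once.
The state is a dict: "clock": time; "joints": joint angles; "qd": joint speeds; "joint_efforts": joint torques, N m; "ee_pos": TCP position; "tool_rot": TCP orientation; "contact_force": force on the tool from outside, world axes, zero at the start; "moment": the same for the moment, N m; "grip_width": finger opening in m; "finger_force": force on a finger pad.
Only numpy, scipy, OpenCV 4.12 (cv2) and the standard library are available. Lean on these libraries where they do the work, as an engineer would, in place of code of your own. Each camera call takes 0.05 s, during which the arm holds its last target. There are 200 camera calls.

TASK

The crucible stands at the back of the blue storage tray, hemmed in by the two reagent bottles. Stand both bottles in the white side tray, then fetch the crucible and set it in the middle of the round cork pad, and only then put each bottle back on the very ring in the blue tray where it stood. Keep the bottles upright and leave the timer and the mortar alone.

Things in the scene. Friction and masses are not known exactly. Their poses are not given: they have to be found in the camera images.
- white_bottle: White reagent bottle with a red screw cap (the cap does not turn), upright, 135 mm tall, 280 g (+-20 %). Body 64 mm diameter up to 89 mm, sloping shoulder, cap 44 mm diameter from 116 to 135 mm above its underside; it can be lifted by the cap. Origin: centre of its underside, z up. Starts on one of the two large rings of the blue tray.
- amber_bottle: Amber reagent bottle with a black screw cap (the cap does not turn), upright, 118 mm tall, 190 g (+-20 %). Body 56 mm diameter up to 78 mm, sloping shoulder, cap about 39 mm diameter from 101 to 118 mm above its underside; it can be lifted by the cap. Origin: centre of its underside, z up. Starts on the other large ring of the blue tray.
- porcelain_crucible: Small open white porcelain crucible, 35 mm tall, 44 mm diameter at the rim, tapering to 26 mm at the foot, 45 g; grasp across the rim. Origin: centre of its underside, z up. Starts on the small ring at the back of the blue tray, about 10 mm behind the bottles, so that a gripper's body cannot come down to it before both are gone.
- store_tray: Blue fixed storage tray, 170 mm (its x, away from the robot) by 190 mm (y, left); floor 4 mm thick, lips 15 mm high. Origin: centre of underside. White rings printed on the floor, in its frame: two large (74 mm, bottles) at x -25, y +42 and -42 mm; one small (36 mm, crucible) at x +35, y 0. Things start within 3 mm of them; bottles left or right varies. Grip caps along the tray's x to clear the neighbour.
- side_tray: White shallow empty side tray, fixed: 120 mm (its x) by 180 mm (its y), floor 4 mm thick, lips 4 mm thick and 15 mm high. Origin: centre of its underside. Both bottles fit side by side, at y = +43 and -43 mm, x = 0 in its frame. Stands left or right of the blue tray.
- cork_pad: Round brown cork pad, fixed, 90 mm diameter, 8 mm thick; the crucible goes upright on its centre. Origin: centre of its underside. Stands on the other side of the blue tray from the side tray.
- bench_timer: Small white bench timer, 62 x 66 x 18 mm, a bystander to leave alone. Origin: centre of its underside, z up.
- mortar_bowl: White porcelain mortar bowl, 91 mm diameter, 54 mm tall, a bystander to leave alone. Origin: centre of its underside, z up.
There are look-alikes about, which are no part of the job. What is shaped like the white_bottle but purple or yellow is not meant.

How it is judged:
By the outcome, as a careful person would: the job done as asked, in the order asked, and still so for the second after the job is handed in, with the robot touching nothing.
It also fails if it takes over 120 s, if anything falls off the work surface, if the arm or the gripper's body presses on something with over 40 N, if the wrist force passes 120 N, or if a joint passes its speed limit or range.

## Working session

There is one attempt and no reset: what is moved stays moved. The work goes in short steps, Python scripts to look and compute and a tool call to move; the robot and the scene stay as the last step left them, time stands still between calls to the robot, and variables do not carry over. Pictures are saved under pics/ and viewed, at most 14 in all, crops included, and the job is handed in when it is done.

Besides the shell and the picture viewer there is one more tool, called as name(argument=value, ...) on one line, values as JSON. step_arm: Moves the arm, as the interface text tells. Its arguments: {"type":"object","properties":{"plan":{"type":"string"},"force":{"type":"number"}},"required":["plan"]}

```bash
mkdir -p pics; cat > h.py <<'E'
import numpy as np,cv2
from bench import manip
def cap(n):
    c=manip.capture(n); c['K']=np.array([[c['fx'],0,c['cx']],[0,c['fy'],c['cy']],[0,0,1]]);c['D']=np.array(c['distortion'],float)
    c['R']=cv2.Rodrigues(np.array(c['rvec'],float))[0];c['t']=np.array(c['tvec'],float).ravel();return c
def rays(c,uv):
    p=cv2.undistortPoints(np.array(uv,float).reshape(-1,1,2),c['K'],c['D']).reshape(-1,2)
    return np.c_[p,np.ones(len(p))]
def plane(c,uv,z):
    d=rays(c,uv)@c['R'];o=-c['R'].T@c['t'];return o+d*((z-o[2])/d[:,2])[:,None]
def depthpts(c,uv):
    uv=np.array(uv).reshape(-1,2).astype(int);z=c['depth'][uv[:,1],uv[:,0]]
    return (rays(c,uv)*z[:,None]-c['t'])@c['R']
def save(c,f): cv2.imwrite('pics/'+f,c['img'][:,:,::-1])
E
python3 - <<'E'
from h import *
for n in('scene','top'):
    c=cap(n);save(c,n+'0.png');print(n,c['fx'],-c['R'].T@c['t'],c['R'][2])
print(manip.get_obs())
E
```

```text
scene 485.61750504722306 [-0.26461537 -0.63291901  0.91170651] [ 0.62236065  0.41285608 -0.66499404]
top 391.55019149765127 [ 0.31826319 -0.09349358  1.32395006] [ 0.16494207  0.00115215 -0.98630258]
{'clock': 0.1, 'joints': array([ 7.49995211e+01,  1.83451089e+01,  8.96974964e+01, -1.06802006e-04,
        7.20430745e+01, -1.14271995e+00]), 'qd': array([-0.00349973, -0.1021603 , -0.21828769, -0.05778119, -0.08039031,
        0.04780549]), 'joint_efforts': array([-2.45046194e-04, -4.13329983e+01, -2.32509291e+01,  7.28126569e-02,
        4.22141387e-02, -6.00820863e-05]), 'ee_pos': array([0.13757587, 0.55785186, 0.21324612]), 'tool_rot': array([-1.79914335e+02, -1.60717326e-03,  1.66142273e+02]), 'contact_force': array([-0.04178164,  0.61991358,  0.72446964]), 'moment': array([-0.03299417, -0.03124902, -0.04950564]), 'finger_force': 0.0, 'grip_width': 0.0915105191443033}
```

View pics/scene0.png

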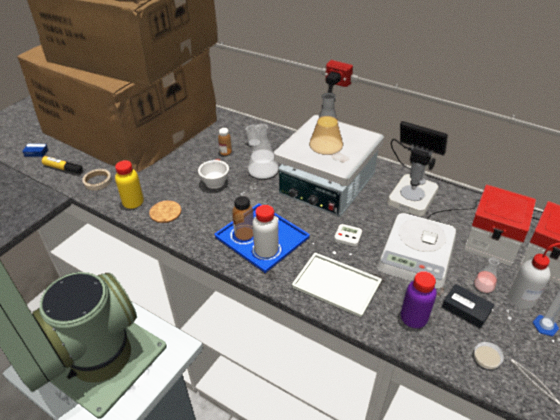

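View pics/top0.png

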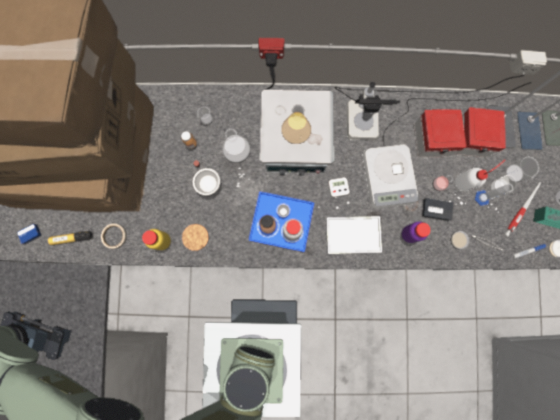

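The top view shows the blue tray at (282,222), the amber bottle at left (267,224) and the white one at right (292,230). The crucible is behind them at (283,211), the side tray at (354,235), the cork pad at (195,237), the timer at (339,187) and the mortar at (206,182). The other red caps (yellow, purple and the far-right bottle) are look-alikes.

```bash
cat > m.py <<'E'
from h import *
import sys
def blob(m,roi):
    x0,y0,x1,y1=roi;k=np.zeros(m.shape,np.uint8);k[y0:y1,x0:x1]=m[y0:y1,x0:x1]
    cs=cv2.findContours(k,cv2.RETR_EXTERNAL,cv2.CHAIN_APPROX_NONE)[0]
    return max(cs,key=cv2.contourArea).reshape(-1,2)
def rect(c,uv,z):
    p=plane(c,uv,z)[:,:2]*1000;return cv2.minAreaRect(p.astype(np.float32))
def circ(c,uv,z):
    p=plane(c,uv,z)[:,:2]*1000;e=cv2.fitEllipse(p.astype(np.float32));return e
def dz(c,uv):
    m=np.zeros(c['depth'].shape,np.uint8);cv2.fillPoly(m,[uv.astype(np.int32)],1);m=cv2.erode(m,np.ones((3,3)))
    y,x=np.nonzero(m&(c['depth']>0));p=depthpts(c,np.c_[x,y]);return np.round(np.percentile(p[:,2],[10,50,90])*1000)
E
python3 - <<'E'
from m import *
c=cap('top');s=cap('scene');np.set_printoptions(precision=1,suppress=True)
f=lambda e:[np.round(np.array(v),1).tolist() for v in e]
def H(c): return cv2.cvtColor(c['img'],cv2.COLOR_RGB2HSV)
def red(h): return (((h[...,0]<8)|(h[...,0]>172))&(h[...,1]>140)&(h[...,2]>80)).astype(np.uint8)
for n,c,rois in(('top',c,dict(tray=(240,180,325,262),side=(322,208,392,262),cork=(175,215,215,258),wc=(275,212,308,248),ac=(254,208,282,240),cr=(272,200,294,220))),
 ('scene',s,dict(tray=(205,190,320,275),side=(285,245,390,320),cork=(140,190,190,230),wc=(250,200,282,225),ac=(228,190,256,215)))):
    h=H(c);V=h[...,2]
    t=blob(((abs(h[...,0].astype(int)-112)<12)&(h[...,1]>150)&(V>80)).astype(np.uint8),rois['tray']);print(n,'tray',f(rect(c,t,.015)))
    w=((h[...,1]<50)&(V>160)).astype(np.uint8)
    t=blob(w,rois['side']);print('side',f(rect(c,t,.015)),dz(c,t))
    t=blob(((h[...,0]<22)&(h[...,0]>5)&(h[...,1]>90)&(V>110)).astype(np.uint8),rois['cork']);print('cork',f(circ(c,t,.008)),dz(c,t))
    t=blob(red(h),rois['wc']);print('wcap',f(circ(c,t,.135)),t.mean(0),dz(c,t))
    t=blob((V<60).astype(np.uint8),rois['ac']);print('acap',f(circ(c,t,.118)),t.mean(0),dz(c,t))
    if 'cr' in rois: t=blob(w,rois['cr']);print('cr',f(circ(c,t,.035)),t.mean(0),dz(c,t))
    x0,y0,x1,y1=rois['tray'];cv2.imwrite(f'pics/{n}c.png',cv2.resize(c['img'][y0:y1,x0:x1,::-1],None,fx=4.5,fy=4.5,interpolation=cv2.INTER_CUBIC))
a=cv2.imread('pics/topc.png');b=cv2.imread('pics/scenec.png');b=cv2.resize(b,None,fx=.75,fy=.75)
k=np.zeros((max(a.shape[0],b.shape[0]),a.shape[1]+b.shape[1],3),np.uint8);k[:a.shape[0],:a.shape[1]]=a;k[:b.shape[0],a.shape[1]:]=b;cv2.imwrite('pics/c1.png',k[:600,:800]);print(k.shape)
# depth of cap tops
for n,uv in(('wc',(292,226)),('ac',(267,221)),('cr',(283,211))):
    y=np.array([[uv[0]+i,uv[1]+j] for i in(-1,0,1) for j in(-1,0,1)]);c=cap('top') if n=='wc' else c;print(n,depthpts(c,y).mean(0)*1000)
E
```

```text
top tray [[489.7, -90.4], [186.4, 168.1], 79.0]
side [[448.0, -335.6], [124.7, 185.2], 2.0] [-0.  3. 10.]
cork [[432.8, 201.5], [85.5, 85.8], 122.3] [ 3.  7. 10.]
wcap [[456.4, -126.3], [36.1, 38.2], 68.8] [292.8 226.9] [135. 138. 141.]Traceback (most recent call last):
  File "<stdin>", line 14, in <module>
  File "m.py", line 6, in blob
    return max(cs,key=cv2.contourArea).reshape(-1,2)
           ~~~^^^^^^^^^^^^^^^^^^^^^^^^
ValueError: max() iterable argument is empty
```

```bash
python3 - <<'E'
from m import *
c=cap('top');s=cap('scene');np.set_printoptions(precision=1,suppress=True)
f=lambda e:[np.round(np.array(v),1).tolist() for v in e]
def H(c): return cv2.cvtColor(c['img'],cv2.COLOR_RGB2HSV)
def red(h): return (((h[...,0]<8)|(h[...,0]>172))&(h[...,1]>110)&(h[...,2]>80)).astype(np.uint8)
tasks=(('top',c,dict(tray=(240,180,325,262),side=(322,208,392,262),cork=(175,215,215,258),wc=(275,212,308,248),ac=(254,208,282,232),cr=(274,202,293,219))),
 ('scene',s,dict(tray=(205,190,320,275),side=(285,245,390,320),cork=(140,190,190,230),wc=(250,200,282,225),ac=(228,190,256,212))))
ims=[]
for n,c,r in tasks:
    h=H(c);V=h[...,2];w=((h[...,1]<60)&(V>150)).astype(np.uint8)
    m=dict(tray=((abs(h[...,0].astype(int)-112)<12)&(h[...,1]>150)&(V>80)),side=w,cork=(h[...,0]<22)&(h[...,0]>5)&(h[...,1]>90)&(V>110),wc=red(h),ac=(h[...,1]<110)&(V<95),cr=w)
    for k,z,fit in(('tray',.015,rect),('side',.015,rect),('cork',.008,circ),('wc',.135,circ),('ac',.118,circ),('cr',.035,circ)):
        try:
            t=blob(m[k].astype(np.uint8),r[k]);print(n,k,f(fit(c,t,z)),t.mean(0),dz(c,t))
        except Exception as e: print(n,k,e)
    x0,y0,x1,y1=r['tray'];ims.append(cv2.resize(c['img'][y0:y1,x0:x1,::-1],(395,380),interpolation=cv2.INTER_CUBIC))
cv2.imwrite('pics/c1.png',np.hstack(ims))
E
```

```text
top tray [[489.7, -90.0], [186.7, 168.4], 79.2] [281.4 221.4] [  0.   5. 120.]
top side [[447.8, -335.6], [126.0, 187.7], 3.0] [353.8 234.6] [-1.  3. 10.]
top cork [[432.8, 201.5], [85.3, 85.9], 115.8] [194.8 236.8] [ 4.  7. 10.]
top wc [[457.0, -126.5], [38.3, 40.8], 82.7] [293.  226.7] [135. 138. 141.]
top ac [[475.5, -44.9], [32.7, 35.6], 172.8] [266.6 221.2] [118. 120. 123.]
top cr [[523.8, -95.1], [36.6, 41.1], 86.5] [282.9 210.4] [ 3.  9. 20.]
scene tray [[486.3, -94.2], [197.4, 177.1], 79.0] [261.9 242.9] [ 2.  5. 14.]
scene side [[446.7, -337.1], [127.7, 184.3], 1.9] [337.8 282.9] [ 1.  4. 12.]
scene cork [[431.3, 199.4], [88.6, 91.1], 130.0] [164.6 211.1] [ 5.  8. 10.]
scene wc [[453.8, -131.2], [42.8, 61.0], 122.7] [264.7 212.9] [130. 138. 140.]
scene ac [[473.7, -47.8], [39.0, 49.9], 126.5] [241.6 202.3] [117. 121. 123.]
scene cr 'cr'
```

View pics/c1.png

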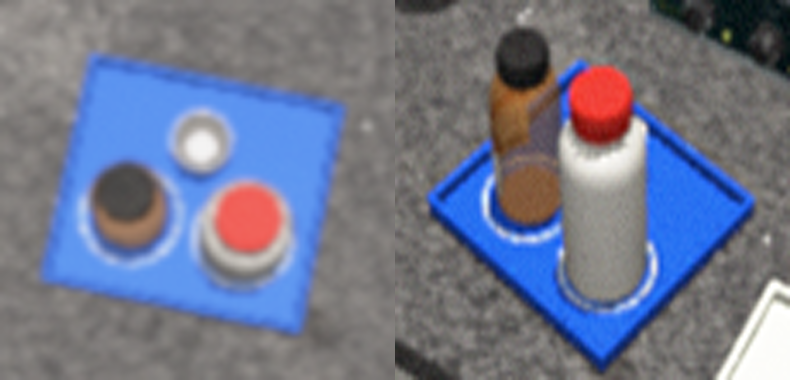

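The crops show both bottles standing upright on their rings, amber left and white right, with the crucible behind them. The measured caps agree with the rings computed from the tray pose to within 2 mm. The tray centre is (490,-90) with yaw -11°. I'll start moving.

step_arm(plan="1 10 -20 2 -0.06;1 14 -31 2 -0.07;1 14 -31 2 -0.07;1 14 -31 2 -0.07;1 14 -31 2 -0.07;1 14 -31 2 -0.07;1 14 -31 2 -0.07;1 14 -31 2 -0.07;1 14 -31 0 -0.07;1 14 -31 0 -0.07;1 14 -31 0 -0.07;1 14 -31 0 -0.07", force=25)

```text
clock: 1.3
ee_pos: [0.3019, 0.1958, 0.2302]
tool_rot: [179.9, -0.0, 118.4]
contact_force: [0.5, 0.5, -1.2]
grip_width: 0.0911
finger_force: 0.0
```

step_arm(plan="1 14 -31 0 -0.07;1 14 -31 0 -0.07;1 14 -31 0 -0.07;1 14 -31 0 -0.07;1 14 -31 0 -0.07;1 14 -31 0 -0.07;1 14 -31 0 -0.07;1 14 -31 0 -0.07;1 14 -31 0 -0.07;1 14 -31 0 -0.05;1 0 0 0 0;1 0 0 0 0")

```text
clock: 2.3
ee_pos: [0.4418, -0.1138, 0.2296]
tool_rot: [-179.9, -0.0, 79.5]
contact_force: [-0.7, 0.1, -0.1]
grip_width: 0.0913
finger_force: 0.0
```

step_arm(plan="1 7 -6 0 -0.007;1 8 -6 0 0;1 0 0 -20 0;1 0 0 -25 0;1 0 0 -25 0;1 0 0 -20 0;1 0 0 -12 0;1 0 0 -9 0;1 0 0 0 0;1 0 0 0 0")

```text
clock: 3.13
ee_pos: [0.4572, -0.1244, 0.1192]
tool_rot: [180.0, 0.0, 79.3]
contact_force: [0.1, -0.2, 0.1]
grip_width: 0.0914
finger_force: 0.0
```

step_arm(plan="0.2 0 0 0 0;0.2 0 0 0 0;0.2 0 0 0 0;-1 0 0 0 0;-1 0 0 0 0;-1 0 0 0 0;-1 0 0 0 0;-1 0 0 0 0;-1 0 0 0 0;-1 0 0 0 0", force=25)

```text
clock: 3.97
ee_pos: [0.4571, -0.1248, 0.1191]
tool_rot: [179.9, 0.0, 79.2]
contact_force: [1.7, 0.1, 0.3]
grip_width: 0.0435
finger_force: 25.0
```

step_arm(plan="-1 0 0 3 0;-1 0 0 6 0;-1 0 0 10 0;-1 0 0 12 0;-1 0 0 12 0;-1 0 0 10 0;-1 0 0 5 0;-1 0 0 2 0;-1 0 0 0 0;-1 0 0 0 0")

```text
clock: 4.8
ee_pos: [0.4562, -0.1246, 0.1785]
tool_rot: [-179.9, -0.0, 79.2]
contact_force: [-0.1, 0.2, -2.7]
grip_width: 0.0434
finger_force: 25.0
```

step_arm(plan="-1 0 -5 0 0.02;-1 0 -12 0 0.03;-1 -1 -20 0 0.03;-1 -1 -24 0 0.03;-1 -1 -24 0 0.03;-1 -1 -24 0 0.03;-1 -1 -24 0 0.03;-1 -1 -24 0 0.03;-1 -1 -24 0 0;-1 0 -24 0 0;-1 0 -20 0 0;-1 0 -14 0 0")

```text
clock: 5.8
ee_pos: [0.4492, -0.3654, 0.1779]
tool_rot: [-179.9, -0.0, 92.3]
contact_force: [0.4, -0.6, -2.5]
grip_width: 0.0437
finger_force: 25.0
```

step_arm(plan="-1 0 -9 0 0;-1 0 -4 0 0;-1 0 -2 0 0;-1 0 0 0 0;-1 0 0 0 0;-1 0 0 0 0")

```text
clock: 6.3
ee_pos: [0.4497, -0.3778, 0.1791]
tool_rot: [180.0, -0.0, 92.5]
contact_force: [-0.5, -0.1, -2.3]
grip_width: 0.0437
finger_force: 25.0
```

```bash
python3 - <<'E'
from h import *
save(cap('scene'),'s2.png')
E
```

```text
(no output)
```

View pics/s2.png

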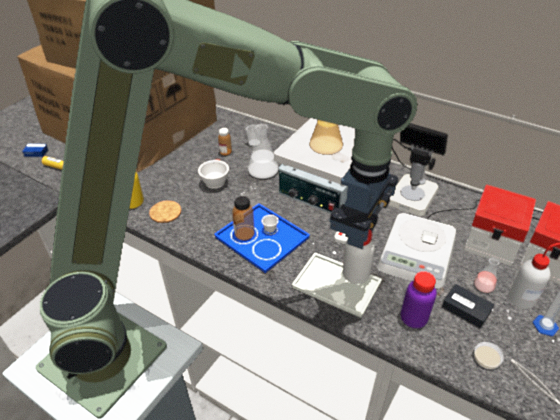

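The white bottle hangs upright above the far half of the side tray at (357,265), and its ring at (266,250) is now clear. I'll lower it.

step_arm(plan="-1 0 0 -6 0;-1 0 0 -12 0;-1 0 0 -14 0;-1 0 0 -12 0;-1 0 0 -7 0;-1 0 0 -4 0;-1 0 0 -2 0;-1 0 0 -1 0;-1 0 0 -1 0;-1 0 0 0 0;-1 0 0 0 0")

```text
clock: 7.27
ee_pos: [0.4499, -0.3789, 0.1205]
tool_rot: [180.0, 0.0, 92.4]
contact_force: [-0.9, 0.1, -2.7]
grip_width: 0.0436
finger_force: 25.0
```

step_arm(plan="-1 0 0 -1 0;-1 0 0 0 0;-1 0 0 -0.5 0;-1 0 0 0 0;-1 0 0 0 0")

```text
clock: 7.68
ee_pos: [0.4499, -0.379, 0.1191]
tool_rot: [179.9, 0.0, 92.4]
contact_force: [-0.1, -0.3, 1.0]
grip_width: 0.0435
finger_force: 25.0
```

step_arm(plan="0 0 0 0 0;0.3 0 0 0 0;0.6 0 0 0 0;0.6 0 0 0 0;0.6 0 0 0 0;0.6 0 0 10 0;0.6 0 0 25 0;0.6 0 0 25 0;0.6 0 0 15 0;0.6 0 0 5 0;0.6 0 0 0 0")

```text
clock: 8.6
ee_pos: [0.4503, -0.3793, 0.2004]
tool_rot: [179.8, 0.1, 92.4]
contact_force: [0.6, 0.0, -0.1]
grip_width: 0.0729
finger_force: 0.0
```

step_arm(plan="1 2 15 0 -0.02;1 2 30 0 -0.03;1 2 35 0 -0.03;1 3 35 0 -0.03;1 3 35 0 -0.03;1 3 35 0 -0.03;1 3 35 0 -0.03;1 3 35 0 -0.03;1 2 35 0 0;1 2 29 0 0;1 0 15 0 0;1 0 0 0 0")

```text
clock: 9.6
ee_pos: [0.4737, -0.0419, 0.1973]
tool_rot: [-179.8, -0.0, 79.4]
contact_force: [-0.1, -0.2, -0.5]
grip_width: 0.0914
finger_force: 0.0
```

```bash
python3 - <<'E'
from h import *
o=manip.get_obs();print(o['ee_pos'],o['tool_rot'])
save(cap('scene'),'s3.png')
E
```

```text
[ 0.47366058 -0.04187651  0.19730304] [-1.79837516e+02 -4.82662237e-02  7.94443954e+01]
```

View pics/s3.png

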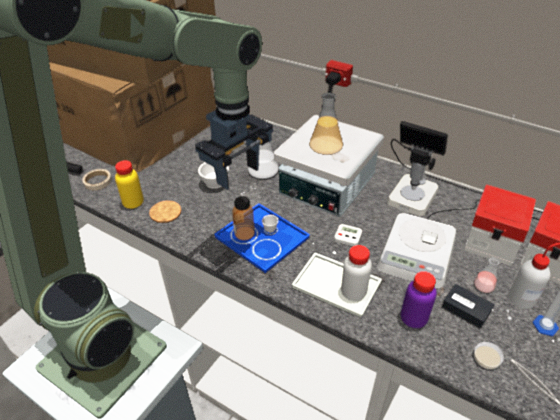

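The white bottle stands upright in the side tray at (357,275), and the gripper is above the amber bottle. Next I'll grip the amber cap.

step_arm(plan="1 1 -3 -10 0;1 0 0 -20 0;1 0 0 -25 0;1 0 0 -20 0;1 0 0 -12 0;1 0 0 -7 0;0.2 0 0 0 0;0.2 0 0 0 0;0.2 0 0 0 0;-1 0 0 0 0;-1 0 0 0 0;-1 0 0 0 0")

```text
clock: 10.65
ee_pos: [0.4761, -0.0478, 0.1051]
tool_rot: [179.9, -0.0, 79.2]
contact_force: [-0.2, 0.4, -0.1]
grip_width: 0.054
finger_force: 0.0
```

step_arm(plan="-1 0 0 0 0;-1 0 0 0 0;-1 0 0 0 0;-1 0 0 0 0;-1 0 0 0 0")

```text
clock: 11.07
ee_pos: [0.4757, -0.0476, 0.1047]
tool_rot: [180.0, -0.0, 79.2]
contact_force: [-0.7, 0.7, 1.5]
grip_width: 0.0381
finger_force: 25.0
```

step_arm(plan="-1 0 0 3 0;-1 0 0 6 0;-1 0 0 10 0;-1 0 0 12 0;-1 0 0 12 0;-1 0 0 10 0;-1 0 0 5 0;-1 0 0 2 0;-1 0 0 0 0;-1 0 0 0 0")

```text
clock: 11.9
ee_pos: [0.4753, -0.0477, 0.164]
tool_rot: [-179.9, 0.0, 79.2]
contact_force: [-0.5, 0.7, -2.6]
grip_width: 0.0385
finger_force: 25.0
```

step_arm(plan="-1 -1 -5 0 0.02;-1 -2 -12 0 0.03;-1 -3 -20 0 0.03;-1 -4 -24 0 0.03;-1 -4 -26 0 0.03;-1 -4 -26 0 0.03;-1 -4 -26 0 0.03;-1 -3 -26 0 0.03;-1 -3 -24 0 0;-1 -2 -20 0 0;-1 0 -16 0 0;-1 0 -11 0 0")

```text
clock: 12.9
ee_pos: [0.4451, -0.2852, 0.1636]
tool_rot: [-179.9, -0.0, 92.3]
contact_force: [-0.3, 0.2, -2.8]
grip_width: 0.038
finger_force: 25.0
```

step_arm(plan="-1 0 -7 0 0;-1 0 -4 0 0;-1 0 0 0 0;-1 0 0 0 0;-1 0 0 0 0")

```text
clock: 13.32
ee_pos: [0.4457, -0.2939, 0.1644]
tool_rot: [-180.0, -0.0, 92.4]
contact_force: [0.5, -0.3, -2.2]
grip_width: 0.0381
finger_force: 25.0
```

step_arm(plan="-1 0 0 -6 0;-1 0 0 -12 0;-1 0 0 -14 0;-1 0 0 -12 0;-1 0 0 -7 0;-1 0 0 -3 0;-1 0 0 -2 0;-1 0 0 -2 0;-1 0 0 -1 0;-1 0 0 0 0;-1 0 0 -0.5 0;-1 0 0 0 0")

```text
clock: 14.32
ee_pos: [0.4458, -0.2948, 0.1053]
tool_rot: [180.0, 0.0, 92.4]
contact_force: [0.2, -0.5, -2.0]
grip_width: 0.0384
finger_force: 25.0
```

step_arm(plan="-1 0 0 -0.7 0;-1 0 0 0 0;-1 0 0 0 0")

```text
clock: 14.57
ee_pos: [0.4459, -0.2949, 0.1047]
tool_rot: [180.0, 0.0, 92.4]
contact_force: [-0.0, -0.8, 0.5]
grip_width: 0.0389
finger_force: 25.0
```

step_arm(plan="0 0 0 0 0;0.3 0 0 0 0;0.6 0 0 0 0;0.6 0 0 0 0;0.6 0 0 0 0;0.6 0 0 10 0;0.6 0 0 25 0;0.6 0 0 25 0;0.6 0 0 20 0;0.6 0 0 10 0;0.6 0 0 5 0;0.6 0 0 0 0")

```text
clock: 15.57
ee_pos: [0.446, -0.2949, 0.2002]
tool_rot: [179.9, 0.1, 92.4]
contact_force: [-0.4, -0.1, 0.5]
grip_width: 0.0731
finger_force: 0.0
```

```bash
python3 - <<'E'
from m import *
c=cap('scene');t=cap('top');x0,y0,x1,y1=205,190,325,280
save(c,'s4.png')
a=cv2.resize(c['img'][y0:y1,x0:x1,::-1],(400,300),interpolation=cv2.INTER_CUBIC)
b=cv2.resize(t['img'][175:265,235:355,::-1],(400,300),interpolation=cv2.INTER_CUBIC)
cv2.imwrite('pics/c4.png',np.hstack([a,b]))
for n,k,r in(('s',c,(258,210,284,240)),('t',t,(274,202,293,219))):
    h=cv2.cvtColor(k['img'],cv2.COLOR_RGB2HSV);w=((h[...,1]<70)&(h[...,2]>120)).astype(np.uint8)
    q=blob(w,r);print(n,circ(k,q,.039),q.mean(0),q.min(0),q.max(0))
E
```

```text
s ((518.0944213867188, -101.22087860107422), (40.0088996887207, 67.33348846435547), 121.74266815185547) [269.69387755 222.55102041] [262 214] [278 232]
t ((523.593505859375, -95.0087890625), (39.12353515625, 41.641571044921875), 95.51055908203125) [282.8        210.14285714] [277 204] [289 216]
```

View pics/c4.png

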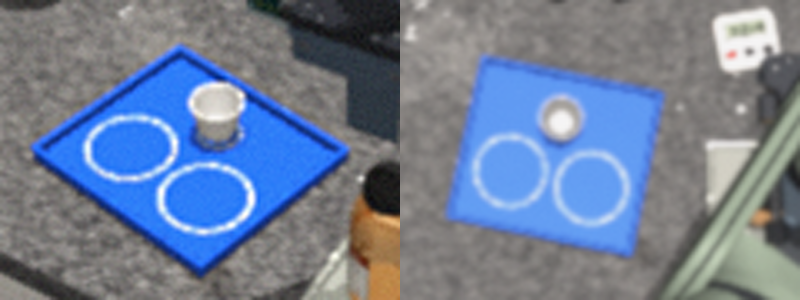

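View pics/s4.png

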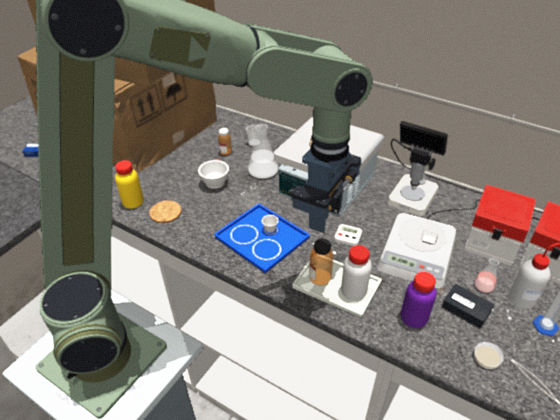

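Both bottles stand upright in the side tray, at (321,262) and (357,275). The tray now shows two empty rings and the crucible at (270,224). Next is the crucible, and I'll also measure the empty rings.

```bash
python3 - <<'E'
from m import *
for n,rs in(('top',((255,212,275.5,240),(279.5,216,306,245))),('scene',((227,222,261,246),(249,237,285,263)))):
    c=cap(n);h=cv2.cvtColor(c['img'],cv2.COLOR_RGB2HSV);w=((h[...,1]<165)&(h[...,2]>130)).astype(np.uint8)
    for r in rs:
        r=[int(v) for v in r];q=blob(w,r);e=circ(c,q,.004);print(n,np.round(e[0],1),np.round(e[1],1))
E
```

```text
top [475.5 -33.5] [ 74.7 112. ]
top [ 461.7 -126.9] [103.7 113.5]
scene [474.8 -48.1] [75.2 86.9]
scene [ 459.7 -124.5] [74.9 88.5]
```

step_arm(plan="1 5 12 0 -0.02;1 9 22 0 -0.03;1 10 27 0 -0.03;1 10 27 0 -0.03;1 11 27 0 -0.03;1 11 27 0 -0.03;1 10 27 0 -0.03;1 8 18 0 -0.03;1 4 10 0 0;1 0 2 0 0;1 0 0 0 0;1 0 0 0 0")

```text
clock: 16.77
ee_pos: [0.5231, -0.0965, 0.1989]
tool_rot: [-179.9, 0.0, 79.2]
contact_force: [-0.4, 0.2, -0.1]
grip_width: 0.0912
finger_force: 0.0
```

step_arm(plan="0.3 0 1 0 0;0.3 0 0 -20 0;0.3 0 0 -30 0;0.3 0 0 -35 0;0.3 0 0 -35 0;0.3 0 0 -25 0;0.3 0 0 -15 0;0.3 0 0 -12 0;0.3 0 0 -7 0;0.3 0 0 -4 0;0.3 0 0 0 0;0.3 0 0 0 0")

```text
clock: 17.77
ee_pos: [0.5241, -0.0951, 0.0169]
tool_rot: [179.9, 0.0, 79.2]
contact_force: [0.3, -0.6, 0.9]
grip_width: 0.0591
finger_force: 0.0
```

step_arm(plan="-1 0 0 0 0;-1 0 0 0 0;-1 0 0 0 0;-1 0 0 0 0;-1 0 0 0 0;-1 0 0 0 0", force=10)

```text
clock: 18.27
ee_pos: [0.5243, -0.0948, 0.0169]
tool_rot: [179.9, 0.0, 79.2]
contact_force: [0.7, 0.1, 3.5]
grip_width: 0.0415
finger_force: 10.0
```

step_arm(plan="-1 0 0 3 0;-1 0 0 6 0;-1 0 0 12 0;-1 0 0 16 0;-1 0 0 16 0;-1 0 0 12 0;-1 0 0 6 0;-1 0 0 2 0;-1 0 0 0 0;-1 0 0 0 0")

```text
clock: 19.1
ee_pos: [0.5231, -0.0946, 0.0887]
tool_rot: [-179.9, -0.0, 79.2]
contact_force: [1.1, 0.0, -0.6]
grip_width: 0.0415
finger_force: 10.0
```

```bash
python3 - <<'E'
from m import *
c=cap('scene');x0,y0,x1,y1=205,130,325,220+50
cv2.imwrite('pics/c5.png',cv2.resize(c['img'][y0:y1,x0:x1,::-1],None,fx=4,fy=4,interpolation=cv2.INTER_CUBIC))
E
```

```text
(no output)
```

View pics/c5.png

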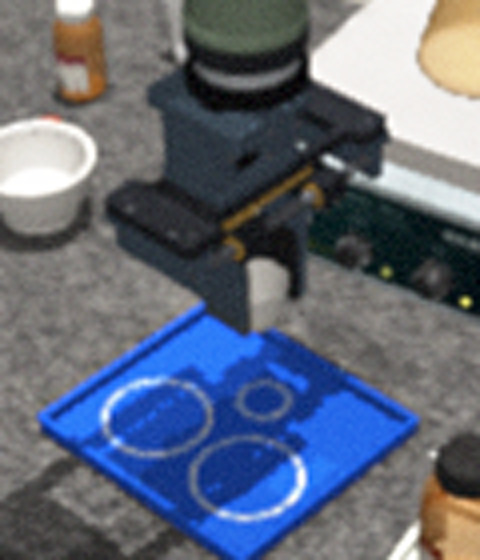

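The crucible is held upright between the pads at (265,290) in the crop, and all three rings are free. I'll carry it to the cork pad.

step_arm(plan="-1 -2 6 1 0;-1 -5 16 2 0;-1 -8 26 2 0;-1 -9 30 0 0;-1 -9 30 0 0;-1 -9 30 0 0;-1 -9 30 0 0;-1 -9 30 0 0;-1 -9 30 0 0;-1 -8 26 0 0;-1 -6 20 0 0;-1 -4 12 0 0")

```text
clock: 20.15
ee_pos: [0.4352, 0.1934, 0.0938]
tool_rot: [-179.9, 0.0, 79.3]
contact_force: [-0.5, -0.1, -0.4]
grip_width: 0.0414
finger_force: 10.0
```

step_arm(plan="-1 -2 7 0 0;-1 -1 3 0 0;-1 0 0 0 0;-1 0 0 0 0;-1 0 0 0 0")

```text
clock: 20.57
ee_pos: [0.4338, 0.2006, 0.0942]
tool_rot: [-180.0, 0.0, 79.2]
contact_force: [-0.0, 0.1, -0.5]
grip_width: 0.0414
finger_force: 10.0
```

step_arm(plan="-1 -0.5 0.5 -6 0;-1 0 0 -14 0;-1 0 0 -18 0;-1 0 0 -14 0;-1 0 0 -9 0;-1 0 0 -5 0;-1 0 0 -3 0;-1 0 0 -1 0;-1 0 0 0 0;-1 0 0 0 0")

```text
clock: 21.4
ee_pos: [0.4337, 0.202, 0.0248]
tool_rot: [179.9, -0.0, 79.2]
contact_force: [-0.8, -0.5, -0.7]
grip_width: 0.0417
finger_force: 10.0
```

step_arm(plan="-1 0 0 -2 0;-1 0 0 0 0;-1 0 0 -1 0;-1 0 0 0 0;-1 0 0 0 0")

```text
clock: 21.82
ee_pos: [0.4332, 0.2018, 0.0213]
tool_rot: [180.0, -0.0, 79.2]
contact_force: [-0.0, -0.3, -0.5]
grip_width: 0.0414
finger_force: 10.0
```

step_arm(plan="-1 0 0 -0.7 0;-1 0 0 0 0;-1 0 0 0 0")

```text
clock: 22.07
ee_pos: [0.4333, 0.2019, 0.0208]
tool_rot: [180.0, -0.0, 79.2]
contact_force: [-1.1, -1.3, 4.0]
grip_width: 0.0416
finger_force: 10.0
```

step_arm(plan="-0.1 0 0 0 0;0.1 0 0 0 0;0.3 0 0 0 0;0.4 0 0 0 0;0.4 0 0 0 0;0.4 0 0 15 0;0.4 0 0 35 0;0.4 0 0 40 0;0.4 0 0 40 0;0.4 0 0 35 0;0.4 0 0 15 0;0.4 0 0 0 0")

```text
clock: 23.07
ee_pos: [0.4354, 0.2028, 0.2047]
tool_rot: [179.6, -0.3, 79.2]
contact_force: [0.4, 0.1, -0.0]
grip_width: 0.0639
finger_force: 0.0
```

step_arm(plan="0.6 0 -20 0 0;0.6 0 -38 0 0;0.6 0 -38 0 0;0.6 0 -38 0 0;0.6 0 -38 0 0;0.6 0 -38 0 0.03;0.6 2 -38 0 0.03;0.6 2 -38 0 0.03;0.6 2 -38 0 0.03;0.6 2 -38 0 0.03;0.6 2 -38 0 0.03;0.6 2 -38 0 0.03")

```text
clock: 24.07
ee_pos: [0.4441, -0.2377, 0.1989]
tool_rot: [-179.9, -0.1, 91.3]
contact_force: [1.4, 0.8, -0.7]
grip_width: 0.0726
finger_force: 0.0
```

step_arm(plan="0.6 0 -36 0 0.02;0.6 0 -18 0 0;0.6 0 -6 0 0;0.6 0 0 0 0;0.6 0 0 0 0")

```text
clock: 24.48
ee_pos: [0.4446, -0.2952, 0.1994]
tool_rot: [-179.9, -0.1, 92.4]
contact_force: [-0.3, 0.6, -0.5]
grip_width: 0.0729
finger_force: 0.0
```

```bash
python3 - <<'E'
from m import *
c=cap('scene');t=cap('top')
a=cv2.resize(c['img'][180:240,130:210,::-1],(400,300),interpolation=cv2.INTER_CUBIC)
b=cv2.resize(t['img'][205:265,155:235,::-1],(400,300),interpolation=cv2.INTER_CUBIC)
cv2.imwrite('pics/c6.png',np.hstack([a,b]))
for n,k,r in(('s',c,(150,190,182,225)),('t',t,(180,222,210,252))):
    h=cv2.cvtColor(k['img'],cv2.COLOR_RGB2HSV);w=((h[...,1]<70)&(h[...,2]>110)).astype(np.uint8)
    q=blob(w,r);print(n,circ(k,q,.043))
    q=blob(((h[...,0]<22)&(h[...,0]>5)&(h[...,1]>90)&(h[...,2]>90)).astype(np.uint8),(135,185,190,235) if n=='s' else (170,210,220,260));print(circ(k,cv2.convexHull(q).reshape(-1,2),.008))
# rings
for n,k in(('top',t),('scene',c)):
    h=cv2.cvtColor(k['img'],cv2.COLOR_RGB2HSV);s=h[...,1].astype(int)
    for nm,(X,Y) in dict(amber=(473.1,-44.3),white=(457.2,-126.7)).items():
        pts=[]
        for a in np.linspace(0,2*np.pi,72,endpoint=False):
            R=np.arange(28,45,.5);W=np.c_[X+R*np.cos(a),Y+R*np.sin(a),np.full(len(R),4.)]/1000
            uv=cv2.projectPoints(W,k['rvec'],k['tvec'],k['K'],k['D'])[0].reshape(-1,2).astype(np.float32)
            v=cv2.remap(h[...,1].astype(np.float32),uv[:,0].copy(),uv[:,1].copy(),1).ravel()
            wt=np.clip(np.median(v)-v-8,0,None)
            if wt.max()>20: r=(wt*R).sum()/wt.sum();pts.append((X+r*np.cos(a),Y+r*np.sin(a)))
        e=cv2.fitEllipse(np.float32(pts));print(n,nm,len(pts),np.round(e[0],1),np.round(e[1],1))
E
```

```text
s ((443.9294128417969, 200.8841552734375), (87.8433837890625, 108.19593811035156), 168.20785522460938)
((430.6004333496094, 198.533935546875), (90.47913360595703, 96.06757354736328), 142.10682678222656)
t ((430.88482666015625, 195.02589416503906), (112.15190124511719, 115.63912963867188), 143.9137420654297)
((432.638916015625, 201.49830627441406), (87.66399383544922, 88.18998718261719), 153.0979766845703)
top amber 60 [474.3 -44.2] [70.5 71. ]
top white 68 [ 458.3 -126.6] [70.8 71.2]
scene amber 72 [475. -45.] [71.  71.1]
scene white 72 [ 459.2 -127.5] [70.9 71.8]
```

View pics/c6.png

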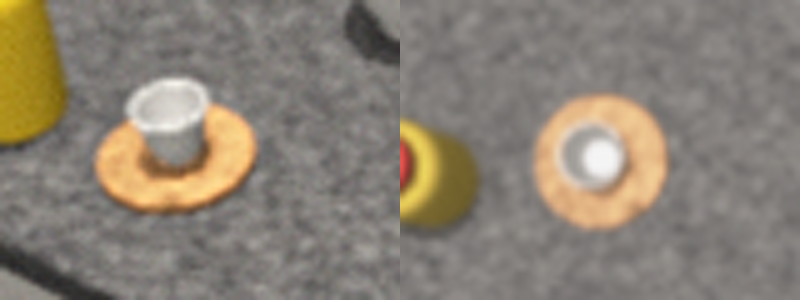

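The crucible stands upright on the cork, concentric once parallax is allowed for: rim at (590,157) and pad centre at (601,160) in the crop. The ring fits give amber (475,-45) and white (459,-127). I'll bring the amber bottle back first.

step_arm(plan="0.6 1 0 -10 0;0.6 0 0 -22 0;0.6 0 0 -25 0;0.6 0 0 -20 0;0.6 0 0 -11 0;0.6 0 0 -6 0;0.2 0 0 0 0;0.2 0 0 0 0;-1 0 0 0 0;-1 0 0 0 0;-1 0 0 0 0;-1 0 0 0 0", force=25)

```text
clock: 25.58
ee_pos: [0.4463, -0.2964, 0.1072]
tool_rot: [180.0, 0.0, 92.4]
contact_force: [-0.6, -0.6, 1.4]
grip_width: 0.0379
finger_force: 25.0
```

step_arm(plan="-1 0 0 0 0;-1 0 0 0 0;-1 0 0 0 0;-1 0 0 0 0")

```text
clock: 25.92
ee_pos: [0.4464, -0.2965, 0.1072]
tool_rot: [180.0, 0.0, 92.4]
contact_force: [-1.2, 0.2, 6.0]
grip_width: 0.0381
finger_force: 25.0
```

step_arm(plan="-1 0 0 3 0;-1 0 0 6 0;-1 0 0 10 0;-1 0 0 12 0;-1 0 0 12 0;-1 0 0 10 0;-1 0 0 5 0;-1 0 0 2 0;-1 0 0 0 0;-1 0 0 0 0")

```text
clock: 26.75
ee_pos: [0.4459, -0.296, 0.1661]
tool_rot: [-180.0, -0.0, 92.4]
contact_force: [0.7, -0.5, -1.4]
grip_width: 0.0378
finger_force: 25.0
```

step_arm(plan="-1 1 5 0 -0.02;-1 2 12 0 -0.03;-1 3 20 0 -0.03;-1 4 24 0 -0.03;-1 4 26 0 -0.03;-1 4 26 0 -0.03;-1 4 26 0 -0.03;-1 3 26 0 -0.03;-1 3 24 0 0;-1 1 20 0 0;-1 0 16 0 0;-1 0 11 0 0")

```text
clock: 27.75
ee_pos: [0.4746, -0.0586, 0.1659]
tool_rot: [-179.9, -0.0, 79.3]
contact_force: [-0.4, 0.3, -2.8]
grip_width: 0.0381
finger_force: 25.0
```

step_arm(plan="-1 0 7 0 0;-1 0 4 0 0;-1 0 0 0 0;-1 0 0 0 0;-1 0 0 0 0")

```text
clock: 28.17
ee_pos: [0.4752, -0.0499, 0.1665]
tool_rot: [180.0, 0.0, 79.2]
contact_force: [-0.4, 0.2, -2.3]
grip_width: 0.038
finger_force: 25.0
```

step_arm(plan="-1 0 1 -6 0;-1 0 0 -12 0;-1 0 0 -14 0;-1 0 0 -12 0;-1 0 0 -7 0;-1 0 0 -3 0;-1 0 0 -2 0;-1 0 0 -1 0;-1 0 0 -1 0;-1 0 0 0 0;-1 0 0 0 0")

```text
clock: 29.08
ee_pos: [0.4755, -0.0482, 0.109]
tool_rot: [179.9, -0.0, 79.2]
contact_force: [-0.2, 0.9, -2.1]
grip_width: 0.0381
finger_force: 25.0
```

step_arm(plan="-1 0 0 -1 0;-1 0 0 0 0;-1 0 0 -1 0;-1 0 0 0 0;-1 0 0 0 0")

```text
clock: 29.5
ee_pos: [0.4754, -0.0482, 0.1072]
tool_rot: [179.9, -0.0, 79.2]
contact_force: [-1.8, 1.2, 4.9]
grip_width: 0.0384
finger_force: 25.0
```

step_arm(plan="0 0 0 0 0;0.3 0 0 0 0;0.6 0 0 0 0;0.6 0 0 0 0;0.6 0 0 0 0;0.6 0 0 10 0;0.6 0 0 25 0;0.6 0 0 30 0;0.6 0 0 20 0;0.6 0 0 8 0;0.6 0 0 0 0")

```text
clock: 30.42
ee_pos: [0.4763, -0.0483, 0.2012]
tool_rot: [179.8, -0.0, 79.2]
contact_force: [0.2, 0.5, -0.8]
grip_width: 0.0729
finger_force: 0.0
```

step_arm(plan="0.6 -2 -15 0 0.02;0.6 -2 -30 0 0.03;0.6 -2 -35 0 0.03;0.6 -3 -35 0 0.03;0.6 -3 -35 0 0.03;0.6 -3 -35 0 0.03;0.6 -3 -35 0 0.03;0.6 -3 -35 0 0.03;0.6 -2 -35 0 0;0.6 -2 -26 0 0;0.6 0 -14 0 0;0.6 0 0 0 0")

```text
clock: 31.42
ee_pos: [0.4494, -0.3802, 0.1974]
tool_rot: [-179.9, -0.1, 92.2]
contact_force: [0.7, -0.5, 1.0]
grip_width: 0.073
finger_force: 0.0
```

step_arm(plan="0.6 0 -1 -8 0;0.6 0 0 -18 0;0.6 0 0 -20 0;0.6 0 0 -16 0;0.6 0 0 -8 0;0.6 0 0 -5 0;0.6 0 0 0 0;0.6 0 0 0 0")

```text
clock: 32.08
ee_pos: [0.4506, -0.3788, 0.125]
tool_rot: [180.0, 0.0, 92.4]
contact_force: [-0.5, -0.0, -0.0]
grip_width: 0.073
finger_force: 0.0
```

step_arm(plan="0.6 0 0 -5 0;0.2 0 0 0 0;0.2 0 0 0 0;-1 0 0 0 0;-1 0 0 0 0;-1 0 0 0 0;-1 0 0 0 0;-1 0 0 0 0;-1 0 0 0 0;-1 0 0 0 0")

```text
clock: 32.92
ee_pos: [0.4505, -0.3793, 0.1198]
tool_rot: [180.0, 0.0, 92.4]
contact_force: [0.9, -0.9, 1.9]
grip_width: 0.044
finger_force: 25.0
```

step_arm(plan="-1 0 0 3 0;-1 0 0 6 0;-1 0 0 10 0;-1 0 0 12 0;-1 0 0 12 0;-1 0 0 10 0;-1 0 0 5 0;-1 0 0 2 0;-1 0 0 0 0;-1 0 0 0 0")

```text
clock: 33.75
ee_pos: [0.4499, -0.3789, 0.1791]
tool_rot: [-180.0, -0.0, 92.4]
contact_force: [-0.1, 0.5, -4.0]
grip_width: 0.0435
finger_force: 25.0
```

step_arm(plan="-1 0 5 0 -0.02;-1 0 12 0 -0.03;-1 1 20 0 -0.03;-1 1 24 0 -0.03;-1 1 24 0 -0.03;-1 1 24 0 -0.03;-1 1 24 0 -0.03;-1 1 24 0 -0.03;-1 1 24 0 0;-1 0 24 0 0;-1 0 20 0 0;-1 0 14 0 0")

```text
clock: 34.75
ee_pos: [0.4564, -0.1382, 0.1789]
tool_rot: [-179.9, -0.1, 79.3]
contact_force: [0.3, 0.4, -2.5]
grip_width: 0.0432
finger_force: 25.0
```

step_arm(plan="-1 0 8 0 0;-1 0 4 0 0;-1 0 2 0 0;-1 0 0 0 0;-1 0 0 0 0;-1 0 0 0 0")

```text
clock: 35.25
ee_pos: [0.4572, -0.1269, 0.1795]
tool_rot: [180.0, 0.0, 79.2]
contact_force: [0.3, 0.4, -3.3]
grip_width: 0.0434
finger_force: 25.0
```

step_arm(plan="-1 0.5 1 -6 0;-1 0 0 -12 0;-1 0 0 -14 0;-1 0 0 -12 0;-1 0 0 -7 0;-1 0 0 -4 0;-1 0 0 -2 0;-1 0 0 -1 0;-1 0 0 0 0;-1 0 0 0 0")

```text
clock: 36.08
ee_pos: [0.4581, -0.1254, 0.1221]
tool_rot: [179.9, 0.0, 79.2]
contact_force: [-0.3, -0.6, -2.6]
grip_width: 0.0438
finger_force: 25.0
```

step_arm(plan="-1 0 0 -1 0;-1 0 0 0 0;-1 0 0 -1 0;-1 0 0 0 0;-1 0 0 -0.5 0;-1 0 0 0 0;-1 0 0 0 0")

```text
clock: 36.67
ee_pos: [0.4582, -0.1253, 0.1197]
tool_rot: [179.9, 0.0, 79.2]
contact_force: [-0.2, -0.2, 3.1]
grip_width: 0.0434
finger_force: 25.0
```

Release, rise, and move well aside so both cameras can check the result.

step_arm(plan="0 0 0 0 0;0.3 0 0 0 0;0.6 0 0 0 0;0.6 0 0 0 0;0.6 0 0 0 0;0.6 0 0 10 0;0.6 0 0 25 0;0.6 0 0 35 0;0.6 0 0 30 0;0.6 0 0 15 0;0.6 0 0 5 0;0.6 0 0 0 0")

```text
clock: 37.67
ee_pos: [0.4582, -0.1254, 0.24]
tool_rot: [179.9, 0.0, 79.2]
contact_force: [0.9, -0.0, -0.3]
grip_width: 0.0728
finger_force: 0.0
```

step_arm(plan="0.6 -2 -20 0 0;0.6 -3 -30 0 0;0.6 -3 -30 0 0;0.6 -3 -30 0 0;0.6 -3 -30 0 0;0.6 -3 -30 0 0;0.6 -3 -30 0 0;0.6 -3 -25 0 0;0.6 -3 -15 0 0;0.6 0 -8 0 0;0.6 0 0 0 0;0.6 0 0 0 0")

```text
clock: 38.67
ee_pos: [0.4316, -0.3723, 0.2383]
tool_rot: [-179.9, -0.1, 79.2]
contact_force: [0.4, 0.6, 0.1]
grip_width: 0.0726
finger_force: 0.0
```

```bash
python3 - <<'E'
from m import *
c=cap('scene');t=cap('top')
a=cv2.resize(c['img'][150:285,135:315,::-1],(400,300),interpolation=cv2.INTER_CUBIC)
b=cv2.resize(t['img'][150:285,170:350,::-1],(400,300),interpolation=cv2.INTER_CUBIC)
cv2.imwrite('pics/c7.png',np.hstack([a,b]))
h=cv2.cvtColor(t['img'],cv2.COLOR_RGB2HSV)
r=((h[...,0]<8)|(h[...,0]>172))&(h[...,1]>110)&(h[...,2]>80)
q=blob(r.astype(np.uint8),(275,212,308,248));print(circ(t,q,.139))
q=blob(((h[...,1]<110)&(h[...,2]<95)).astype(np.uint8),(254,208,282,232));print(circ(t,q,.122))
E
```

```text
((456.5113830566406, -126.02828979492188), (39.030517578125, 40.50544357299805), 69.00483703613281)
((474.628173828125, -43.60341262817383), (33.176673889160156, 34.59970474243164), 173.6115264892578)
```

View pics/c7.png

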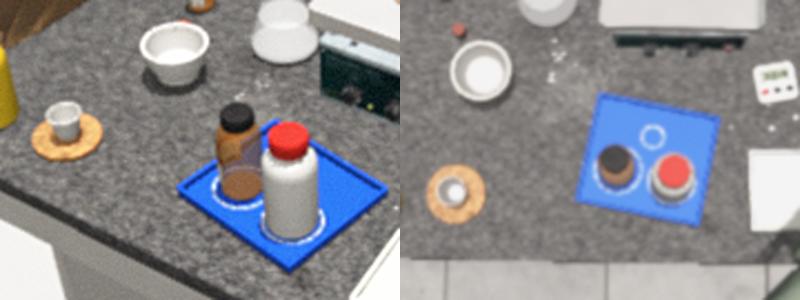

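The final view shows both bottles upright on their original rings, each within about 2 mm. The crucible is centred on the cork, and the timer and mortar haven't moved. Handing in.

```bash
python3 -c "
from bench import manip
print(manip.hand_in())"
```

```text
the job is handed in; nothing more can be done
None
```

The job is done and handed in, though no verdict came back: the crucible is on the centre of the cork pad, both bottles are upright on their own rings to within about 2 mm, and the timer and mortar were left alone.

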